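# Mesh the splined handle post in the caddy hub and hold it home

## Task

Take the steel handle post out of its wooden block, fit its cross-splined foot into the square hub in the middle of the rotating caddy, turning it until the splines mesh, and slide it fully home so that its flange sits flush on the hub. A spring in the hub pushes it back up, so finish while still gripping the post and pressing it down (the screw underneath is done up next): do not let go. Leave the things carried on the caddy in their places.

Things in the scene. Friction and masses are not known exactly. Their poses are not given: they have to be found in the camera images.
- post_grip (a point): centre of the handle post's black T-bar grip: 70 mm long (x), 16 mm thick (y), 24 mm high (z, up along the post); grip across the 16 mm. The loose steel post is 87 mm tall, about 0.15 kg. Below the bar: a round shaft 18 mm thick and 30 mm long, then a flange 52 mm wide, 5 mm thick, its underside 47 mm below this point, then the splined foot.
- post_foot (a point): tip of the post's splined foot, 75 mm below post_grip, same axes. The foot is 28 mm long up to the flange: a plus-shaped cross of two ribs along x and y, each 34 mm across and 8 mm wide, with a rounded lower edge.
- block_hole0 (a point): mouth of the round hole, 42 mm wide, in the top of the fixed wooden block (85 mm square, 40 mm high) where the post stands upright at the start, its flange on the block and its foot loose in the hole.
- hub_mouth (a point): centre of the flat top of the caddy's hub, 75 mm above the shelf: an aluminium boss 54 mm square with a plus-shaped hole of two crossed slots along x and y (z up), each 37.6 mm long, 11.4 mm wide. The foot fits in any of four turns a quarter apart, with 1.7 mm of play each side. A spring plunger closes the hole 20 mm below the mouth.
- caddy (a joint): turn of the black round tray (260 mm wide, its top 30 mm above the shelf) that carries the hub, about the hub's z on its fixed base, rad, 0 at the start. It turns stiffly (about 0.25 Nm) and need not be turned. The things it carries stand about 90 mm from the hub's centre and are lower than the hub.
- plunger (a joint): travel of the spring plunger in the hub, m: 0 when up (20 mm below the mouth), 0.008 when the post is fully home with its flange on the hub. It pushes up with about 3 N at first and 7 N at home, more than the post's weight, so a post let go stands proud by about 8 mm.
- gauge: chrome pencil tyre gauge lying on the tray, 112 mm long (x), 13 mm thick; origin at its underside. Leave it.
- capbox: red plastic valve cap box with closed hinged lid, 36 x 52 x 26 mm, on the tray; origin at its underside. Leave it.
- dish: white ceramic dish, 66 mm wide and 22 mm high, on the tray; origin at its underside. Leave it.
- nutcover: blue plastic wheel nut cover, 34 mm wide and 41 mm high, standing on the tray; origin at its underside. Leave it.
There are look-alikes about, which are no part of the job. What is shaped like the part that bears post_grip but pink or yellow is not meant.

How it is judged:
By the outcome, as a careful person would: the job done as asked, in the order asked, and still so for the second after the job is handed in, while the arm keeps its last pose, push and grip.
It also fails if it takes over 45 s, if anything falls off the work surface, if the arm or the gripper's body presses on something with over 40 N, if the wrist force passes 120 N, or if a joint passes its speed limit or range.

## Robot

A 6-joint arm with a two-finger parallel gripper is mounted at the origin on the work surface. World frame = base frame: x ahead of the robot, y to its left, z up, the work surface at z = 0. Lengths are in m, angles in rad, forces in N, time in s.
With the tool pointing down it reaches from about 0.35 to 0.775 m from the base axis. Payload 5.5 kg.
Tool frame: the origin (TCP) lies at the very end of the fingers, on their centre line; the grasp point (between the pads) lies 19 mm behind it; z points along the fingers, y is the line along which they close (so a half turn about z gives the same grasp; the last joint's range is limited). The gripper opens to 85 mm and grips with 20 to 120 N. Pads are 22 mm wide; open, the fingers measure 114 mm over their backs; the gripper's body (76 mm by 85 mm) begins 54 mm behind the grasp point. The pads swing forward as they close: fully open they stand 13 mm farther back than shut.
Start: joints at [-1.251, 0.313, 0.046, 1.304, 0, 1.431], TCP at [0.255, -0.515, 0.231] pointing down, gripper open.
Joint ranges: [-2.76, 2.76], [-0.86, 1.69], [-1.03, 1.26], [-2.2, 2.34], [-1.47, 1.5], [-3.14, 3.14]. Speed limits (rad/s): [2.57, 2.57, 3.14, 3.14, 3.14, 3.14].

## Interface

Orientations are given as a unit quaternion [x, y, z, w].
In Python, from station import arm gives the robot as it stands.
- The arm moves only by the tool arm_command, never from a script. Its argument "moves" is text: rows parted by semicolons, each of 5 numbers parted by spaces: the opening, from -1 (shut) to 1 (fully open), so that 0 is half open, then the shift along the tool's x, y, z in units of 500 mm (1.0 is 500 mm), then the turn about the tool's z in units of 60 degrees (1.0 is 60 degrees). A call has 1 to 12 rows; each row is the pose to reach, as a shift and turn from the pose commanded when the call began, along the tool's axes at that moment; what a row does not reach only later rows make up. A row lasts 1/8 s, in which the tool goes at most 62.5 mm and 10.7 degrees, less where a joint would pass 70% of its speed; a pose out of reach is approached as far as the arm can. A call with a number of a shift or a turn outside -1 to 1 is refused whole. A call with a gripper value outside its range is refused whole. The fingers move at their own pace and stop on an object; the grip force is fixed at half the most. Time passes only in rows, so rows that repeat a pose let the fingers close. It gives the time, the measured TCP pose, the force, the opening and the grip force at its end, in the units of the state.
- arm.get_obs(): the state, without advancing time (a new reading comes with each control period).
- arm.camera(name): name is "side" or "top"; returns (picture, depth): 400x640x3 uint8, blue, green, red; 400x640 float32, m along the optical axis (not along the pixel's ray), 0 where there is no reading.
- arm.camera_info(name): a dict with "camera_matrix" (3x3 intrinsics, pixels), "R" (3x3) and "t" (3): a world point X has camera coordinates R X + t. Camera axes: x right, y down, z forward; pixel columns grow to the right and rows downward; lengths in m; the calibration is good to about 2 mm. A picture is of the moment at which its call begins. camera_info takes no time and is no camera call.
- arm.close_job(): hands the job in; it is judged then, once.
The state is a dict: "t": time; "joint_pos": joint angles; "qd": joint speeds; "effort": joint torques, N m; "eef_pos": TCP position; "eef_rot": TCP orientation; "wrist_force": force on the tool from outside, world axes, zero at the start; "wrist_torque": the same for the moment, N m; "gripper_width": opening from 0.0 (shut) to 1.0 (fully open); "grasp_force": force on a finger pad.
Only numpy, scipy, OpenCV 4.12 (cv2) and the standard library are available. Lean on these libraries where they do the work, as an engineer would, in place of code of your own. Each camera call takes 0.05 s, during which the arm holds its last target. There are 200 camera calls.

## Working session

There is one attempt and no reset: what is moved stays moved. The work goes in short steps, Python scripts to look and compute and a tool call to move; the robot and the scene stay as the last step left them, time stands still between calls to the robot, and variables do not carry over. Pictures are saved under pics/ and viewed, at most 10 in all, crops included, and the job is handed in when it is done.

Besides the shell and the picture viewer there is one more tool, called after "Call:" as a command line: name --argument value ..., lists and objects as JSON in quotes. arm_command: Moves the arm, as the interface text tells. Shifts and turns lie within -1 to 1; 1 stands for 500 mm of shift or 60 degrees of turn. Its arguments: {"type":"object","properties":{"moves":{"type":"string"}},"required":["moves"]}

```bash
mkdir -p pics
cat > h.py <<'E'
import numpy as np,cv2
from station import arm
def shot(n,save=None):
    im,d=arm.camera(n); np.savez('%s.npz'%n,im=im,d=d)
    if save: cv2.imwrite('pics/'+save,im)
    return im,d
def pt(n,u,v,z=None,d=None):
    c=arm.camera_info(n);K,R,t=[np.array(c[k]) for k in("camera_matrix","R","t")]
    r=R.T@np.linalg.inv(K)@[u,v,1]; o=-R.T@t.ravel()
    return o+r*(d if z is None else (z-o[2])/r[2])
E
python3 - <<'E'
from h import *
a,_=shot('side','s0.png');b,_=shot('top','t0.png')
for n in('side','top'):
    c=arm.camera_info(n);print(n,c)
print(arm.get_obs())
E
```

```text
side {'camera_matrix': array([[431.01098119,   0.        , 320.93283364],
       [  0.        , 431.01098119, 195.99898421],
       [  0.        ,   0.        ,   1.        ]]), 'R': array([[ 0.9952819 , -0.09582445, -0.01521913],
       [-0.0740756 , -0.64915106, -0.75704406],
       [ 0.06266382,  0.75459961, -0.65318655]]), 't': array([-0.49551745,  0.14668338,  0.87506247])}
top {'camera_matrix': array([[382.43605404,   0.        , 322.14045591],
       [  0.        , 382.43605404, 200.44287612],
       [  0.        ,   0.        ,   1.        ]]), 'R': array([[ 0.0190082 , -0.99976583, -0.01034273],
       [-0.99467045, -0.01786081, -0.10154652],
       [ 0.10133801,  0.01221782, -0.99477703]]), 't': array([0.03146782, 0.48880909, 0.79041682])}
{'t': 0.1, 'joint_pos': array([-1.25057762e+00,  3.13952295e-01,  4.50975101e-02,  1.30360945e+00,
       -7.42663397e-06,  1.43119669e+00]), 'qd': array([-1.33959639e-03, -1.78086412e-03,  3.78203701e-03, -2.75875068e-05,
       -1.99031956e-03, -7.00387154e-04]), 'effort': array([ 1.65465568e-03, -4.81721878e+01,  2.99246192e+01,  1.26513006e-02,
       -1.44979285e-04, -4.98784587e-06]), 'eef_pos': array([ 0.25502079, -0.51484356,  0.2304847 ]), 'eef_rot': array([ 9.73686759e-01,  2.27889009e-01, -7.89098859e-05, -8.30221062e-04]), 'wrist_force': array([-0.05692473, -0.69979836,  0.4075208 ]), 'wrist_torque': array([0.01510406, 0.05489218, 0.01943561]), 'grasp_force': 0.0, 'gripper_width': 0.994744578703148}
```

View pics/t0.png

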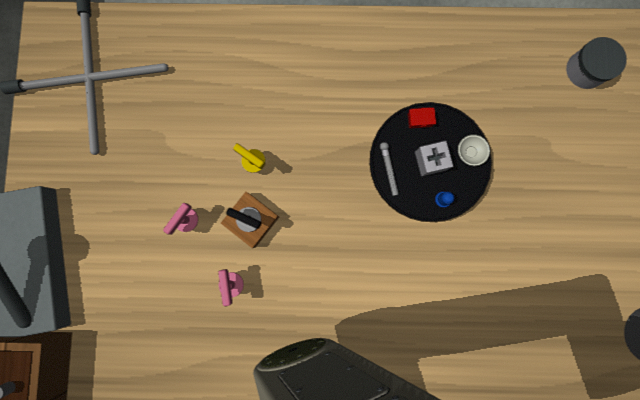

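View pics/s0.png

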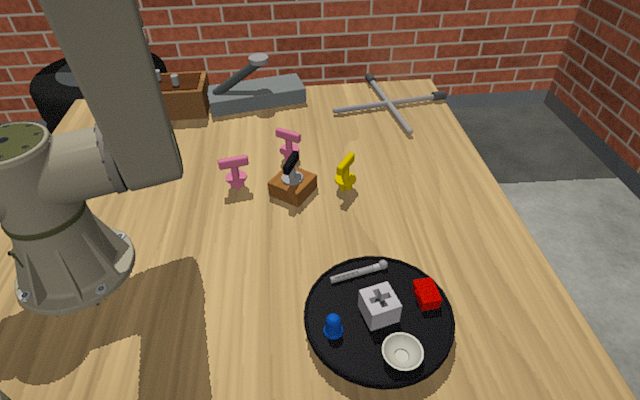

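Run:
```python
from h import *
T=np.load('top.npz');S=np.load('side.npz')
def cr(im,u,v,w=25): return cv2.resize(im[v-w:v+w,u-w:u+w],(400,400),interpolation=cv2.INTER_CUBIC) if w==25 else None
t,s=T['im'],S['im']
m=np.vstack([np.hstack([cr(t,245,218),cr(t,435,157)]),])
cv2.imwrite('pics/c0.png',m)
m=np.hstack([cr(s,292,170),cr(s,380,300)])
cv2.imwrite('pics/c1.png',m)
for u,v in[(243,217),(435,157),(425,150),(425,163),(260,225)]:
  print(u,v,pt('top',u,v,d=T['d'][v,u]))
```

```text
243 217 [0.4456758  0.19192656 0.09924226]
435 157 [ 0.58012919 -0.19240482  0.05316689]
425 150 [ 0.5893638  -0.16622489  0.07484261]
425 163 [ 0.56298992 -0.16642529  0.07321542]
260 225 [0.43130296 0.16073314 0.08619088]
```

View pics/c0.png

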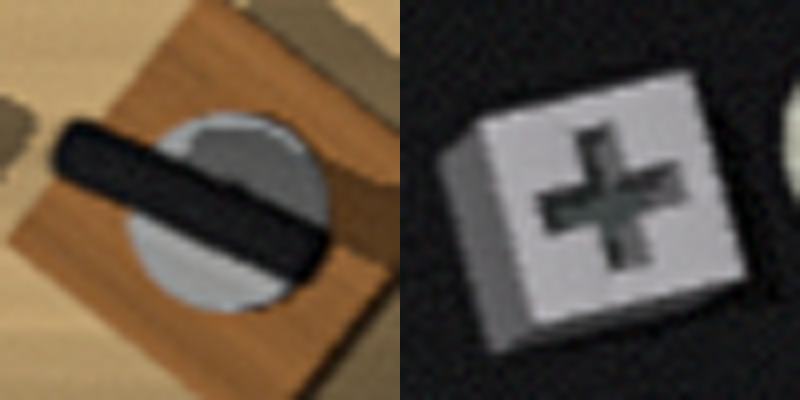

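View pics/c1.png

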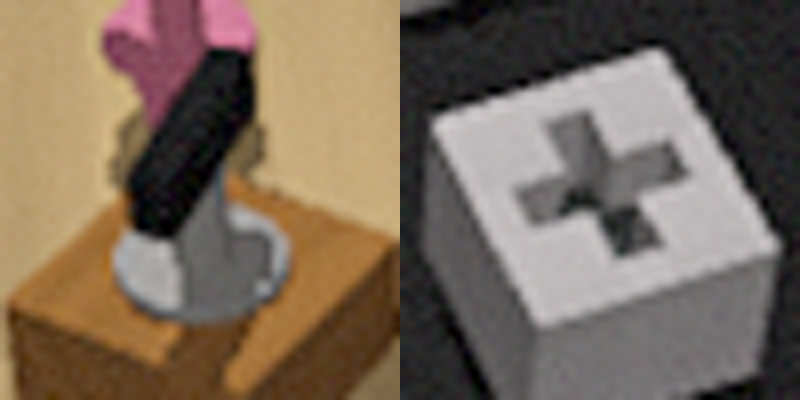

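Run:
```python
from h import *
P=lambda n,o,x,y,z: pt(n,o[0]+x/8-.5+.06*0,o[1]+y/8-.5,z)[:2]
H=[P('top',(410,132),x-400,y,.075) for x,y in[(485,118),(690,70),(745,275),(535,322)]]
G=[P('side',(355,275),x-400,y,.075) for x,y in[(435,125),(660,50),(778,245),(540,325)]]
for Q in(H,G):
  Q=np.array(Q);e=np.roll(Q,-1,0)-Q
  print('hub',Q.mean(0),np.linalg.norm(e,axis=1),np.degrees(np.arctan2(e[:,1],e[:,0]))%90)
print('plus',P('top',(410,132),612-400,197,.075),P('side',(355,275),600-400,182,.075))
print('flange',P('top',(220,193),228,212,.044),P('side',(267,145),201,258,.045))
for (a,b) in[((90,122),(320,225)),((70,178),(295,280))]:
  a=P('top',(220,193),*a,.099);b=P('top',(220,193),*b,.099);e=b-a
  print('bar',(a+b)/2,np.degrees(np.arctan2(e[1],e[0]))%180,np.linalg.norm(e))
R=np.array
from scipy.spatial.transform import Rotation as Ro
o=arm.get_obs();M=Ro.from_quat(o['eef_rot']).as_matrix();print(M.round(3),o['t'])
```

```text
hub [ 0.5773863  -0.18865242] [0.05354444 0.05407853 0.05432329 0.05350428] [14.3362008  13.98108488 13.71944389 13.14651689]
hub [ 0.57976437 -0.18864657] [0.05350911 0.05339116 0.0537629  0.05252492] [15.58798142 14.63864066 14.65959765 14.35378999]
plus [ 0.57709113 -0.18822079] [ 0.57922881 -0.18826488]
flange [0.44472457 0.19345427] [0.44747305 0.19252479]
bar [0.45123289 0.18813763] 67.1402351007978 0.06155741163022917
bar [0.43772024 0.19304825] 66.93888489479947 0.06023725748233327
[[ 0.896  0.444 -0.001]
 [ 0.444 -0.896  0.002]
 [ 0.    -0.002 -1.   ]] 0.1
```

Call:
arm_command --moves "0 0.88 -1 0 -0.68; 0 0.88 -1 0 -0.68; 0 0.88 -1 0 -0.68; 0 0.88 -1 0 -0.68; 0 0.88 -1 0 -0.68; 0 0.88 -1 0 -0.68; 0 0.88 -1 0 -0.68; 0 0.88 -1 0 -0.68; 0 0.88 -1 0 -0.68; 0 0.88 -1 0 -0.68; 0 0.88 -1 0 -0.68; 0 0.88 -1 0 -0.68"

```text
t: 1.6
eef_pos: [0.4276, 0.1304, 0.2307]
eef_rot: [0.832, 0.555, -0.0, -0.0]
wrist_force: [0.1, -0.2, -1.3]
gripper_width: 0.497
grasp_force: 0.0
```

```bash
cat >> h.py <<'E'
from scipy.spatial.transform import Rotation as Ro
def st():
    o=arm.get_obs();M=Ro.from_quat(o['eef_rot']).as_matrix()
    print('t',o['t'],o['eef_pos'].round(4),'xang',np.degrees(np.arctan2(M[1,0],M[0,0])).round(2),'tilt',M[:2,2].round(4),'F',o['wrist_force'].round(1),'T',o['wrist_torque'].round(2),'w',round(o['gripper_width'],3),round(o['grasp_force'],1),'j6',o['joint_pos'][5].round(2))
    return o,M
def to(x,y,z,ang):
    o,M=st();s=M.T@(np.array([x,y,z])-o['eef_pos'])/.5
    a=np.degrees(np.arctan2(M[1,0],M[0,0])); print('shift',s.round(4),'turn',round(-((ang-a+180)%360-180)/60,4))
E
python3 -c "
from h import *
to(.446,.193,.068,67)"
```

```text
t 1.6 [0.4276 0.1304 0.2307] xang 67.43 tilt [-0.0007  0.0001] F [ 0.1 -0.2 -1.3] T [-0.03  0.02  0.06] w 0.497 0.0 j6 2.08
shift [ 0.1298 -0.0138  0.3255] turn 0.0072
```

Call:
arm_command --moves "0 0.13 -0.014 0 0.007; 0 0.13 -0.014 0.1 0.007; 0 0.13 -0.014 0.2 0.007; 0 0.13 -0.014 0.28 0.007; 0 0.13 -0.014 0.325 0.007; 0 0.13 -0.014 0.325 0.007; 0 0.13 -0.014 0.325 0.007"

```text
t: 2.48
eef_pos: [0.447, 0.1901, 0.0697]
eef_rot: [0.835, 0.55, 0.0, 0.0]
wrist_force: [0.1, 0.3, 0.7]
gripper_width: 0.499
grasp_force: 0.0
```

Run:
```python
from h import *
to(.446,.193,.068,67)
s,_=shot('side');t,_=shot('top')
f=lambda im,u,v:cv2.resize(im[v-30:v+30,u-30:u+30],(400,400),interpolation=cv2.INTER_CUBIC)
cv2.imwrite('pics/c2.png',np.hstack([f(t,245,215),f(s,292,165)]))
```

```text
t 2.475 [0.447  0.1901 0.0697] xang 66.67 tilt [ 0.001 -0.   ] F [0.1 0.3 0.7] T [-0.    0.02 -0.01] w 0.499 0.0 j6 2.21
shift [ 0.0045 -0.0042  0.0033] turn -0.0055
```

View pics/c2.png

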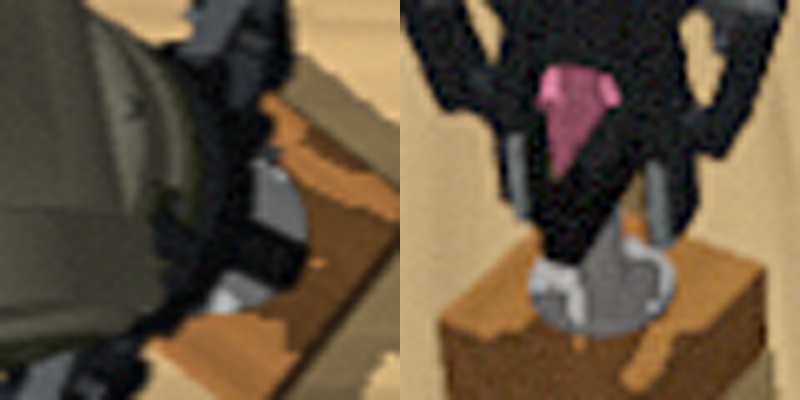

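The side view shows the two pads straddling the black bar (post around crop pixel (600,200)), so I'm closing the gripper.

Call:
arm_command --moves "0 0.004 -0.003 0.002 0; -1 0.004 -0.003 0.002 0; -1 0.004 -0.003 0.002 0; -1 0.004 -0.003 0.002 0; -1 0.004 -0.003 0.002 0; -1 0.004 -0.003 0.002 0; -1 0.004 -0.003 0.002 0; -1 0.004 -0.003 -0.02 0; -1 0.004 -0.003 -0.06 0;-1 0.004 -0.003 -0.14 0;-1 0.004 -0.003 -0.2 0;-1 0.004 -0.003 -0.2 0"

```text
t: 4.08
eef_pos: [0.4475, 0.1934, 0.1712]
eef_rot: [0.835, 0.55, 0.002, 0.001]
wrist_force: [-0.3, 0.2, -1.8]
gripper_width: 0.18
grasp_force: 58.7
```

Run:
```python
from h import *
to(.5783,-.1885,.18,104.2)
s,_=shot('side');t,_=shot('top')
f=lambda im,u,v:cv2.resize(im[v-40:v+40,u-40:u+40],(400,400),interpolation=cv2.INTER_CUBIC)
cv2.imwrite('pics/c3.png',np.hstack([f(t,245,215),f(s,295,150)]))
```

```text
t 4.075 [0.4475 0.1934 0.1712] xang 66.73 tilt [0.0048 0.001 ] F [-0.3  0.2 -1.8] T [ 0.01  0.02 -0.02] w 0.18 58.7 j6 2.22
shift [-0.5983  0.5422 -0.017 ] turn -0.6246
```

View pics/c3.png

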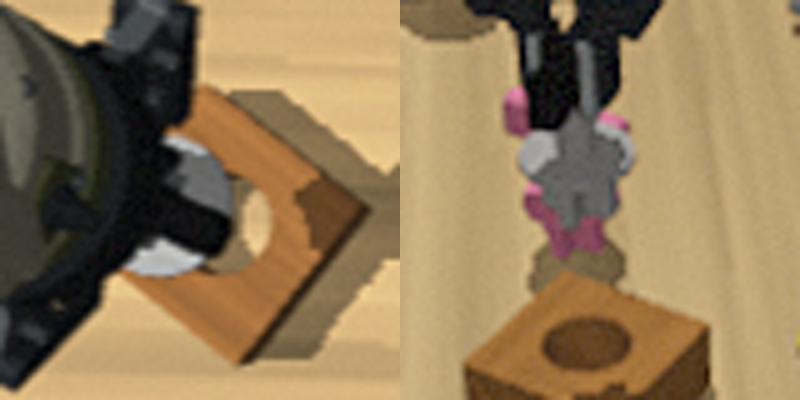

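Call:
arm_command --moves "-1 -0.598 0.542 -0.02 -0.625; -1 -0.598 0.542 -0.02 -0.625; -1 -0.598 0.542 -0.02 -0.625; -1 -0.598 0.542 -0.02 -0.625; -1 -0.598 0.542 -0.02 -0.625; -1 -0.598 0.542 -0.02 -0.625; -1 -0.598 0.542 -0.02 -0.625; -1 -0.598 0.542 -0.02 -0.625; -1 -0.598 0.542 -0.02 -0.625; -1 -0.598 0.542 -0.02 -0.625"

```text
t: 5.42
eef_pos: [0.5758, -0.1872, 0.178]
eef_rot: [0.614, 0.79, -0.0, -0.001]
wrist_force: [0.7, -0.1, -1.9]
gripper_width: 0.18
grasp_force: 58.9
```

```bash
python3 -c "
from h import *
to(.5783,-.1885,.139,104.2)"
```

```text
t 5.425 [ 0.5758 -0.1872  0.178 ] xang 104.31 tilt [-0.0018  0.001 ] F [ 0.7 -0.1 -1.9] T [-0.03  0.01  0.07] w 0.18 58.9 j6 0.87
shift [-0.0039  0.0043  0.0779] turn 0.0018
```

Call:
arm_command --moves "-1 -0.004 0.004 0.04 0.002; -1 -0.004 0.004 0.07 0.002; -1 -0.004 0.004 0.074 0.002; -1 -0.004 0.004 0.074 0.002"

```text
t: 5.92
eef_pos: [0.5789, -0.1897, 0.1419]
eef_rot: [0.615, 0.789, -0.0, -0.0]
wrist_force: [0.3, -0.1, -1.1]
gripper_width: 0.183
grasp_force: 58.9
```

Run:
```python
from h import *
to(.5783,-.1885,.132,104.2)
s,_=shot('side');t,_=shot('top')
f=lambda im,u,v:cv2.resize(im[v-25:v+25,u-25:u+25],(400,400),interpolation=cv2.INTER_CUBIC)
cv2.imwrite('pics/c4.png',np.hstack([f(t,435,157),f(s,380,280)]))
```

```text
t 5.925 [ 0.5789 -0.1897  0.1419] xang 104.14 tilt [-0.0002  0.    ] F [ 0.3 -0.1 -1.1] T [ 0.03 -0.03  0.05] w 0.183 58.9 j6 0.88
shift [ 0.0027 -0.0006  0.0199] turn -0.0011
```

View pics/c4.png

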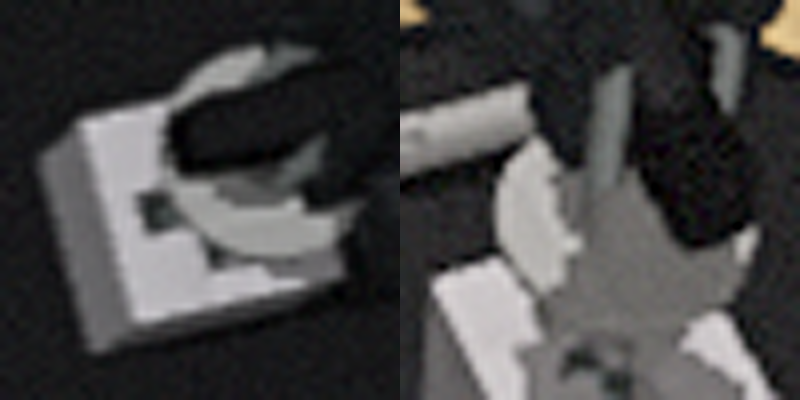

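Run:
```python
from h import *
P=lambda n,o,x,y,z: pt(n,o[0]+x/8-.5,o[1]+y/8-.5,z)[:2]
print('flange top',P('top',(410,132),270,150,.117))
for y in(195,210,225): print('side',P('side',(355,255),635-400,y,.117))
# projected outline of predicted flange/hub for comparison
for n,o in(('top',(410,132)),('side',(355,255))):
    c=arm.camera_info(n);a=np.linspace(0,2*np.pi,73)
    for z in(.113,.118):
        X=np.c_[.5789+.026*np.cos(a),-.1897+.026*np.sin(a),0*a+z]
        p=cv2.projectPoints(X,cv2.Rodrigues(c['R'])[0],c['t'],c['camera_matrix'],None)[0][:,0]
        p=(p-o+.5)*8;print(n,z,p.min(0).round(),p.max(0).round(),p[p[:,0].argmin()].round())
```

```text
flange top [ 0.5792729  -0.19008085]
side [ 0.5842172  -0.18353351]
side [ 0.58344077 -0.18724994]
side [ 0.58267067 -0.19093605]
top 0.113 [155.  49.] [372. 262.] [155. 154.]
top 0.118 [160.  44.] [379. 258.] [160. 149.]
side 0.113 [ 84. 133.] [344. 341.] [ 84. 227.]
side 0.118 [ 85. 117.] [347. 326.] [ 85. 212.]
```

Call:
arm_command --moves "-1 0.0034 -0.0028 0 0; -1 0.0034 -0.0028 0.006 0; -1 0.0034 -0.0028 0.012 0; -1 0.0034 -0.0028 0.016 0; -1 0.0034 -0.0028 0.02 0; -1 0.0034 -0.0028 0.024 0; -1 0.0034 -0.0028 0.028 0; -1 0.0034 -0.0028 0.028 0"

```text
t: 7.02
eef_pos: [0.5771, -0.1888, 0.1276]
eef_rot: [0.615, 0.789, -0.0, -0.0]
wrist_force: [-0.2, -0.1, -1.2]
gripper_width: 0.176
grasp_force: 58.9
```

```bash
python3 -c "
from h import *
to(.5771,-.1884,.1045,104.2)"
```

```text
t 7.025 [ 0.5771 -0.1888  0.1276] xang 104.1 tilt [-0.0003  0.    ] F [-0.2 -0.1 -1.2] T [-0.03  0.01 -0.  ] w 0.176 58.9 j6 0.88
shift [0.0008 0.0001 0.0462] turn -0.0016
```

Call:
arm_command --moves "-1 0.0005 0 0.006 0; -1 0.0005 0 0.012 0; -1 0.0005 0 0.018 0; -1 0.0005 0 0.024 0; -1 0.0005 0 0.03 0; -1 0.0005 0 0.034 0; -1 0.0005 0 0.038 0; -1 0.0005 0 0.038 0"

```text
t: 8.02
eef_pos: [0.5772, -0.1886, 0.1091]
eef_rot: [0.615, 0.789, -0.0, 0.0]
wrist_force: [-1.3, 0.1, 1.6]
gripper_width: 0.172
grasp_force: 59.4
```

```bash
python3 -c "
from h import *
to(.5771,-.1884,.1045,104.2)"
```

```text
t 8.025 [ 0.5772 -0.1886  0.1091] xang 104.11 tilt [ 0.0002 -0.0003] F [-1.3  0.1  1.6] T [0.12 0.42 0.01] w 0.172 59.4 j6 0.88
shift [ 0.0005 -0.0001  0.0092] turn -0.0016
```

Call:
arm_command --moves "-1 0 0 0.004 0; -1 0 0 0.008 0; -1 0 0 0.01 0; -1 0 0 0.011 0; -1 0 0 0.012 0; -1 0 0 0.012 0"

```text
t: 8.78
eef_pos: [0.5772, -0.1887, 0.1033]
eef_rot: [0.615, 0.789, -0.0, 0.0]
wrist_force: [-3.3, 2.2, 6.1]
gripper_width: 0.176
grasp_force: 59.9
```

```bash
python3 -c "
from h import *
st()"
```

```text
t 8.775 [ 0.5772 -0.1887  0.1033] xang 104.1 tilt [ 0.0004 -0.0004] F [-3.3  2.2  6.1] T [ 0.19  0.62 -0.  ] w 0.176 59.9 j6 0.88
```

Call:
arm_command --moves "-1 0 0 0.001 0; -1 0 0 0.002 0; -1 0 0 0.003 0; -1 0 0 0.003 0"

```text
t: 9.28
eef_pos: [0.5772, -0.1886, 0.1033]
eef_rot: [0.615, 0.789, 0.0, 0.001]
wrist_force: [-5.5, 2.0, 14.6]
gripper_width: 0.176
grasp_force: 61.1
```

```bash
python3 -c "
from h import *
st()"
```

```text
t 9.275 [ 0.5772 -0.1886  0.1033] xang 104.11 tilt [ 0.0012 -0.0008] F [-5.5  2.  14.6] T [ 0.52  1.25 -0.02] w 0.176 61.1 j6 0.88
```

Call:
arm_command --moves "-1 0 0 0.001 0; -1 0 0 0.002 0; -1 0 0 0.002 0; -1 0 0 0.002 0"

```text
t: 9.78
eef_pos: [0.5773, -0.1887, 0.1033]
eef_rot: [0.615, 0.789, 0.0, 0.001]
wrist_force: [-7.8, 3.4, 20.6]
gripper_width: 0.178
grasp_force: 61.8
```

Run:
```python
from h import *
st()
s,_=shot('side');t,_=shot('top')
f=lambda im,u,v:cv2.resize(im[v-40:v+40,u-40:u+40],(400,400),interpolation=cv2.INTER_CUBIC)
cv2.imwrite('pics/c5.png',np.hstack([f(t,435,157),f(s,380,300)]))
st()
```

```text
t 9.775 [ 0.5773 -0.1887  0.1033] xang 104.11 tilt [ 0.0018 -0.0012] F [-7.8  3.4 20.6] T [ 0.62  1.72 -0.04] w 0.178 61.8 j6 0.88
t 9.875 [ 0.5773 -0.1887  0.1033] xang 104.11 tilt [ 0.0018 -0.0012] F [-7.6  2.5 20. ] T [ 0.6   1.71 -0.05] w 0.179 61.8 j6 0.88
```

View pics/c5.png

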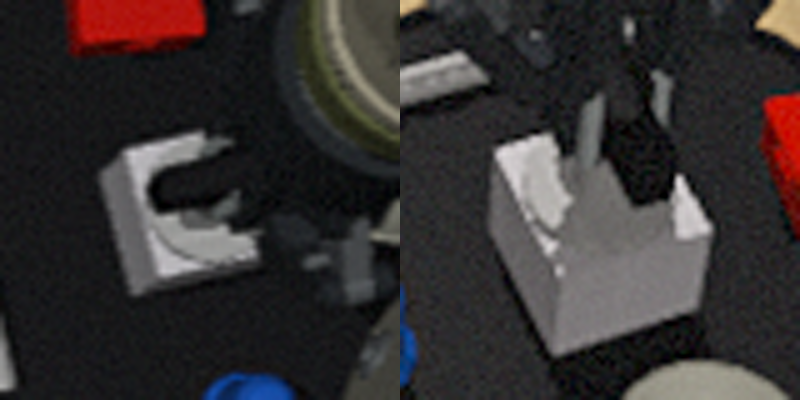

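The pictures show the flange lying flat on the hub (side crop around (600,220)) and the tray items still in place. The stop height also matches the expected home height of 0.1037 m.

```bash
python3 -c "
from station import arm
print(arm.close_job())"
```

```text
the job is handed in; nothing more can be done
None
```

The post is fully home in the caddy hub, with its flange flush, and the arm is still gripping and pressing it down at about 20 N; the job was handed in at about 10 s, and the caddy items in view had not moved.

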